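# Start the lacquer drying station

### The job

Start the drying of the lacquered boat hull from the control board: press the white-dotted raised end of the blue rocker fully down (fan on), then push the square green key fully in (turntable), and last press the white-dotted raised end of the yellow rocker fully down (lamp). Do not work a switch before its turn, do not press the red stop button, and leave everything else on the table standing where it is; nothing is to be picked up.

Things in the scene. Friction and masses are not known exactly. Their poses are not given: they have to be found in the camera images.
- board: Plywood control board, 120 (x) x 320 (y) x 18 mm, fixed to the table; origin at the centre of its underside, z up, y along the row of modules. Four grey modules 98 (x) x 62 (y) x 30 mm stand on it in one row at 75 mm pitch, in any order, their tops 48 mm above the table and their axes parallel to the board's: blue rocker, green key, yellow rocker, red stop button.
- fan_press (a point): Point to press on the blue rocker: the white dot (13 mm) on top of its raised end, 23 mm from the pivot along the rocker, on the board's +x side. The point moves with the rocker: about 66 mm above the table when off, 57 mm when on. The rocker is a shallow V, 34 mm wide (board y), two 32 mm long halves that meet over a pivot along the board's y axis, 54 mm above the table; the dotted half slopes up 0.4 rad when off and lies level when on.
- fan_rocker (a joint): Blue rocker (fan switch), rad: 0 off (dotted end up), 0.4 fully on (dotted end down, level). It may start slightly pressed. Moves against friction, about 3 N at the dot, and stays where it is left.
- lamp_press (a point): Point to press on the yellow rocker: the white dot (13 mm) on top of its raised end, 23 mm from the pivot along the rocker, on the board's +x side. The point moves with the rocker: about 66 mm above the table when off, 57 mm when on. The rocker is a shallow V, 34 mm wide (board y), two 32 mm long halves that meet over a pivot along the board's y axis, 54 mm above the table; the dotted half slopes up 0.4 rad when off and lies level when on.
- lamp_rocker (a joint): Yellow rocker (lamp switch), rad: 0 off (dotted end up), 0.4 fully on (dotted end down, level). It may start slightly pressed. Moves against friction, about 3 N at the dot, and stays where it is left.
- turn_press (a point): Centre of the top of the square green key (36 x 36 mm); moves with the key: 64 mm above the table when out, 56 mm when pushed fully in.
- turn_key (a joint): Green key (turntable switch), m: 0 out, 0.008 fully in. It may start slightly pressed. Pushes straight down against about 3 N of friction and stays where it is left.
- stop_top (a point): Centre of the top of the red mushroom stop button (38 mm across), 70 mm above the table; must not be pressed.
- stop_button (a joint): Red stop button, m: 0 out, 0.006 pressed; springs back.
- boat_hull: Vermilion boat hull, 240 x 75 x 45 mm, loose on the drying turntable (250 mm disc, top 47 mm above the table) at the right; origin at the centre of its underside.
- phoenix_head: Gold phoenix head with a red beak, 145 mm tall, foot 72 mm across, standing loose at the left; origin at the centre of its foot.
- brush: Flat brush with bamboo handle, 190 x 34 x 12 mm, lying loose on the robot's side of the board; origin on its underside near the middle.
- dish: Blue glazed dish, 90 mm across, 30 mm high, loose on the robot's side of the board; origin at the centre of its underside.
- paint_jar: Gold paint jar with white cap, 52 mm across, 60 mm tall, loose beyond the board; origin at the centre of its underside.
- lacquer_can: Lacquer can with a vermilion band, 68 mm across, 75 mm tall, loose at the left end of the board; origin at the centre of its underside.
- bamboo_cup: Empty bamboo cup, 60 mm across, 80 mm tall, loose beyond the board; origin at the centre of its underside.

How it is judged:
On the way, in this order (a step that is already met when the one before it is completed fails the run):
1. blue rocker fully on (value of joint fan_rocker above 0.34 rad and value of joint turn_key below 0.004 m and value of joint lamp_rocker below 0.2 rad), for 0.1 s.
2. green key fully in (value of joint fan_rocker above 0.34 rad and value of joint turn_key above 0.0062 m and value of joint lamp_rocker below 0.2 rad), for 0.1 s.
3. yellow rocker fully on (value of joint each of fan_rocker, lamp_rocker above 0.34 rad and value of joint turn_key above 0.0062 m), for 0.1 s.
At the end, for the whole second after the job is handed in: Blue and yellow rockers on (at least 0.34 of 0.4 rad), green key in (at least 6.2 of 8 mm), red button out, and every loose thing upright (0.2 rad) and within 25 mm of where it started (all of step 3 and value of joint stop_button below 0.002 m and distance of each of boat_hull, phoenix_head, brush, dish, paint_jar, lacquer_can, bamboo_cup from where it was at the start of the episode below 0.025 m and angle between each of boat_hull, phoenix_head, brush, dish, paint_jar, lacquer_can, bamboo_cup's own z axis and vertical below 0.2 rad); the robot touches nothing.
It fails at once if green key pushed (past 4 mm) before the blue rocker is on (value of joint turn_key above 0.004 m and value of joint fan_rocker below 0.3 rad).
It fails at once if yellow rocker pressed (past half way) before the green key is in (value of joint lamp_rocker above 0.2 rad and value of joint turn_key below 0.0055 m).
It fails at once if red stop button pressed (3 mm) (value of joint stop_button above 0.003 m).
It fails at once if a loose thing is shifted or lifted more than 25 mm (distance of any of boat_hull, phoenix_head, brush, dish, paint_jar, lacquer_can, bamboo_cup from where it was at the start of the episode above 0.025 m).
It fails at once if a loose thing is tipped over (angle between any of boat_hull, phoenix_head, brush, dish, paint_jar, lacquer_can, bamboo_cup's own z axis and vertical above 0.6 rad).
It also fails if it takes over 38 s, if anything falls off the work surface, if the arm or the gripper's body presses on something with over 40 N, if the wrist force passes 120 N, or if a joint passes its speed limit or range.

### The arm

A 6-joint arm with a two-finger parallel gripper is mounted at the origin on the work surface. World frame = base frame: x ahead of the robot, y to its left, z up, the work surface at z = 0. Lengths are in m, angles in rad, forces in N, time in s.
With the tool pointing down it reaches from about 0.25 to 0.775 m from the base axis. Payload 4 kg.
Tool frame: the origin (TCP) lies midway between the tips of the shut fingers; the grasp point (between the pads) lies 19 mm behind it; y points along the fingers, x is the direction in which the jaws open and shut, and the axes are right-handed (so a half turn about y gives the same grasp; the last joint's range is limited). The gripper opens to 94 mm and grips with 3 to 60 N. Pads are 16 mm wide; open, the fingers measure 119 mm over their backs; the gripper's body (75 mm by 177 mm) begins 78 mm behind the grasp point.
Start: joints at [-1.243, 0.087, 1.371, -0, 1.684, -0.103], TCP at [0.23, -0.5, 0.206] pointing down, gripper open.
Joint ranges: [-3.1, 3.1], [-0.76, 2.03], [0.27, 2.55], [-1.08, 4.22], [0.17, 2.65], [-2.57, 2.57]. Speed limits (rad/s): [2.79, 2.79, 3.14, 3.14, 3.14, 3.14].

### API

Orientations are given as [roll, pitch, yaw] about the fixed x, y, z axes, in that order (R = Rz(yaw) Ry(pitch) Rx(roll)).
In Python, from bench import robot gives the robot as it stands.
- The arm moves only by the shell command python3 -m creep 'ROWS'. ROWS is JSON, a list of rows, each a list of 7 numbers: the shift along the tool's x, y, z in mm, then the turn, a rotation vector about the tool's x, y, z in degrees, then the closure in counts, from 0 (fully open) to 255 (shut). A call has 1 to 5 rows; each row is the pose to reach, as a shift and turn from the pose commanded when the call began, along the tool's axes at that moment; what a row does not reach only later rows make up. A row lasts 1/8 s, in which the tool goes at most 62.5 mm and 10.7 degrees, less where a joint would pass 70% of its speed; a pose out of reach is approached as far as the arm can. A call with a gripper value outside its range is refused whole. The fingers move at their own pace and stop on an object; the grip force is fixed at half the most. Time passes only in rows, so rows that repeat a pose let the fingers close. It gives the time, the measured TCP pose, the force and the opening at its end, in the units of the state.
- robot.get_obs(): the state, without advancing time (a new reading comes with each control period).
- robot.snapshot(name): name is "side" or "top"; returns a dict with "color" (480x640x3 uint8, blue, green, red), "fx", "fy", "cx", "cy" (pixels), "k1" (the pictures are not rectified: a ray, as slopes to the right and down, at radius r is drawn at 1 + k1 r^2 times it, then the intrinsics apply), "world_from_camera" (4x4, takes a point from camera to world coordinates). Camera axes: x right, y down, z forward; pixel columns grow to the right and rows downward; lengths in m; the calibration is good to about 2 mm. A picture is of the moment at which its call begins. There is no depth.
- robot.close_job(): hands the job in, once; it reports no verdict.
Trained networks look in the newest picture that a camera, given by its name, has taken for a name from the list of things; names that differ only in an ending like _2 or _b are one class to them, and where a whole thing is asked for, a point or a joint stands for the part that bears it (a point fixed in the world has none). Each returns a list of dicts, best first, with "p" (0 to 1); they miss things now and then, are a little off and sometimes report something else, mostly with a low value. They report only what shows in the picture. A call takes as long as a camera call.
- robot.spot_in(name, camera): "point" ([x, y, z] in m, in world coordinates, good to about 4 mm: the middle of the surface that is visible of it).
- robot.landmark_of(name, camera): "point" ([x, y, z] in m, in world coordinates, good to about 4 mm: a listed point, or the origin of a listed thing).
The state is a dict: "time": time; "joint_positions": joint angles; "qvel": joint speeds; "joint_torque": joint torques, N m; "tool_pos": TCP position; "ee_rot": TCP orientation; "wrist_force": force on the tool from outside, world axes, zero at the start; "wrist_torque": the same for the moment, N m; "width": finger opening in m.
Only numpy, scipy, OpenCV 4.12 (cv2) and the standard library are available. Lean on these libraries where they do the work, as an engineer would, in place of code of your own. Each camera call takes 0.05 s, during which the arm holds its last target.

## Working session

There is one attempt and no reset: what is moved stays moved. The work goes in short steps, Python scripts to look and compute and a shell command to move; the robot and the scene stay as the last step left them, time stands still between calls to the robot, and variables do not carry over. Pictures are saved under pics/ and viewed, and the job is handed in when it is done.

```bash
mkdir -p pics; ls; python3 - <<'E'
from bench import robot
import cv2
for c in ("top","side"):
    s=robot.snapshot(c); cv2.imwrite(f"pics/{c}0.png",s["color"])
    print(c,s["fx"],s["fy"],s["cx"],s["cy"],s["k1"],s["world_from_camera"])
    for n in ("fan_press","turn_press","lamp_press","stop_top","board"):
        print(n,[(r["p"],r["point"]) for r in robot.landmark_of(n,c)][:2])
o=robot.get_obs(); print(o["time"],o["tool_pos"],o["ee_rot"],o["width"])
E
```

```text
pics
top 441.40097413772776 441.40097413772776 320.5635258990257 233.57985126509658 -0.07517897226898464 [[ 0.01179601 -0.99083979  0.13452643  0.37561125]
 [-0.99988366 -0.01038715  0.01116988  0.02056315]
 [-0.00967022 -0.13464254 -0.99084705  1.35524735]
 [ 0.          0.          0.          1.        ]]
fan_press [(0.67, [0.5382, 0.0487, 0.0618])]
turn_press [(0.62, [0.531, 0.1204, 0.0648])]
lamp_press [(0.75, [0.5162, -0.0278, 0.0644])]
stop_top [(0.65, [0.4802, -0.0906, 0.0693]), (0.34, [0.5943, -0.0532, -0.0015])]
board [(0.87, [0.507, 0.0179, 0.0043])]
side 473.88752802733757 473.88752802733757 320.4483844081846 244.770442062169 -0.06585943794596218 [[-0.96266517 -0.1686929   0.21170375  0.30186624]
 [-0.27058978  0.62148619 -0.73521159  0.89577693]
 [-0.00754598 -0.76504746 -0.64392969  0.86048128]
 [ 0.          0.          0.          1.        ]]
fan_press [(0.64, [0.5373, 0.0473, 0.0685])]
turn_press []
lamp_press [(0.49, [0.5168, -0.029, 0.0687])]
stop_top [(0.59, [0.4801, -0.0935, 0.0724])]
board [(0.97, [0.506, 0.0151, 0.0011])]
0.6 [ 0.22966523 -0.49976031  0.20551622] [-1.57079843e+00 -9.43064938e-05 -1.14003177e+00] 0.09411701881054715
```

View pics/top0.png

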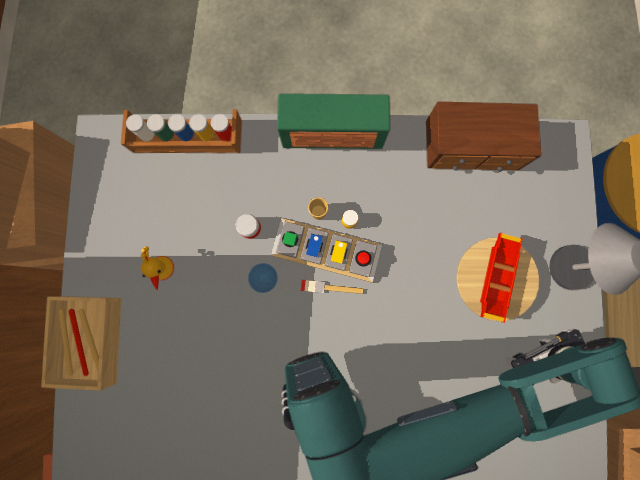

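View pics/side0.png

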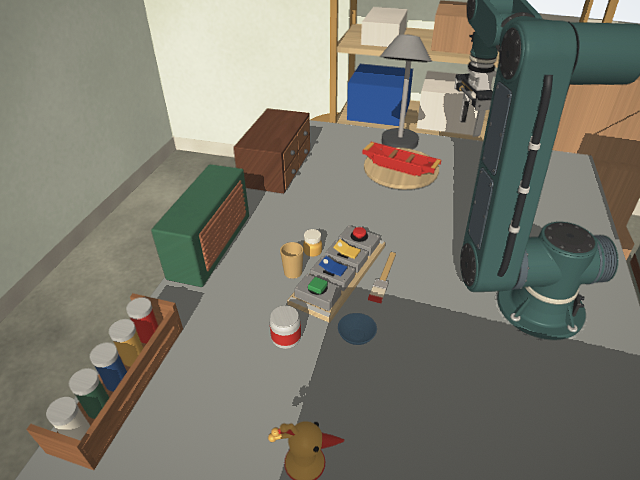

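The two pictures agree. In the top view the row runs green (290,239), blue (315,244), yellow (339,252), red (363,258), with the dots on the far side of the rockers. I'll refine this with the pixel positions.

```bash
cat > h.py <<'E'
import numpy as np, cv2
def ray(s,u,v):
    K=np.array([[s["fx"],0,s["cx"]],[0,s["fy"],s["cy"]],[0,0,1]])
    p=cv2.undistortPoints(np.array([[[u,v]]],float),K,np.array([s["k1"],0,0,0.]))[0,0]
    T=np.array(s["world_from_camera"]); return T[:3,3],T[:3,:3]@np.array([p[0],p[1],1])
def atz(s,u,v,z):
    o,d=ray(s,u,v); return o+d*(z-o[2])/d[2]
def pix(s,P):
    T=np.linalg.inv(np.array(s["world_from_camera"])); p=T[:3,:3]@np.array(P)+T[:3,3]
    K=np.array([[s["fx"],0,s["cx"]],[0,s["fy"],s["cy"]],[0,0,1]])
    return cv2.projectPoints(p.reshape(1,1,3),np.zeros(3),np.zeros(3),K,np.array([s["k1"],0,0,0.]))[0].ravel()
E
python3 - <<'E'
from bench import robot
from h import *
for c,(x,y,w,h) in {"top":(265,205,130,95),"side":(280,215,120,110)}.items():
    s=robot.snapshot(c); im=s["color"]
    cv2.imwrite(f"pics/{c}z.png",cv2.resize(im[y:y+h,x:x+w],None,fx=5,fy=5,interpolation=cv2.INTER_CUBIC))
    b=im.astype(int); B,G,R=b[...,0],b[...,1],b[...,2]
    ms={"red":((R>120)&(G<60)&(B<60),.066),"green":((G>80)&(R<80)&(B<100)&(G-R>40)&(G-B>30),.064),"blue":((B>100)&(R<80)&(B-R>70),.058),"yel":((R>150)&(G>120)&(B<90),.058),"white":((B>185)&(R>185)&(G>185),.066)}
    for n,(m,z) in ms.items():
        q=np.zeros_like(m);q[y:y+h,x:x+w]=m[y:y+h,x:x+w]
        k,_,st,ce=cv2.connectedComponentsWithStats(q.astype(np.uint8))
        for i in range(1,k):
            if st[i,4]>=4: print(c,n,st[i],ce[i].round(1),atz(s,*ce[i],z).round(4))
E
```

```text
top red [357 252  13  12 115] [362.9 257.6] [ 0.4809 -0.0897  0.066 ]
top red [301 280   5  11  39] [302.6 284.9] [0.3997 0.0856 0.066 ]
top green [283 232  14  14 147] [289.4 238.4] [0.5357 0.1269 0.064 ]
top blue [306 234  16  23 220] [313.6 245.8] [0.5149 0.0552 0.058 ]
top yel [325 205   3   6  10] [326.1 207. ] [0.6321 0.0196 0.058 ]
top yel [309 209   8   9  13] [312.2 213.8] [0.6112 0.0608 0.058 ]
top yel [323 212   4   4   7] [324.3 213.3] [0.613  0.0248 0.058 ]
top yel [320 215   2   2   4] [320.5 215.5] [0.6062 0.036  0.058 ]
top yel [341 219  10   9  27] [344.3 223.7] [ 0.5822 -0.0349  0.058 ]
top yel [331 240  16  24 238] [338.4 252.2] [ 0.497 -0.018  0.058]
top yel [297 252   4   8  22] [298.5 255.4] [0.4861 0.0993 0.058 ]
top yel [272 254  16   5  28] [279.6 255.8] [0.4844 0.1554 0.058 ]
top yel [321 258   5   6  22] [323.  260.5] [0.4719 0.0271 0.058 ]
top yel [346 264   4   7  21] [347.3 267.1] [ 0.4533 -0.0444  0.058 ]
top yel [326 285   4   1   4] [327.5 285. ] [0.4003 0.0131 0.058 ]
top yel [333 286   7   1   7] [336. 286.] [ 0.3977 -0.0117  0.058 ]
top yel [343 28
[... 958 characters left out ...]
 0.058 ]
side yel [308 243  13  13  94] [315.7 249.6] [0.5724 0.0017 0.058 ]
side yel [284 245   2   6   9] [284.4 247.6] [0.6535 0.0151 0.058 ]
side yel [297 255   4  22  37] [298.5 266.2] [0.5961 0.0738 0.058 ]
side yel [282 257   1   5   5] [282. 259.] [0.6448 0.0592 0.058 ]
side yel [283 264   1   4   4] [283.  265.5] [0.6344 0.0817 0.058 ]
side yel [284 269   1   4   4] [284.  270.5] [0.626  0.0983 0.058 ]
side white [304 230   4   6   8] [305.4 232.8] [ 0.6157 -0.049   0.066 ]
side white [305 230  16  14  74] [312.4 238.9] [ 0.59  -0.029  0.066]
side white [338 243   4   3  10] [339.5 244. ] [ 0.516  -0.0273  0.066 ]
side white [324 259   4   4  13] [325.4 260.8] [0.5342 0.0456 0.066 ]
```

```bash
python3 -m creep '[[-30,0,41,0,0,0,255],[-60,0,82,0,0,0,255],[-90,0,123,0,0,0,255],[-120,0,164,0,0,0,255],[-150,0,205,0,0,0,255]]'
```

```text
time: 1.32
tool_pos: [0.3539, -0.2764, 0.2057]
ee_rot: [-1.57, -0.001, -1.14]
wrist_force: [0.1, -0.1, 0.1]
width: 0.0474
```

```bash
python3 -m creep '[[-30,0,41,0,9,0,255],[-60,0,82,0,18,0,255],[-90,0,123,0,27,0,255],[-120,0,164,0,36,0,255],[-150,0,205,0,39.6,0,255]]'; python3 - <<'E'
from bench import robot
o=robot.get_obs(); print(o["time"],o["tool_pos"],o["ee_rot"],o["width"],o["wrist_force"])
E
```

```text
time: 1.95
tool_pos: [0.4776, -0.0544, 0.2058]
ee_rot: [-1.57, -0.0, -1.834]
wrist_force: [0.4, -0.5, 0.1]
width: 0.0009
1.95 [ 0.47761357 -0.05442107  0.20576684] [-1.56981285e+00 -2.10971317e-04 -1.83370006e+00] 0.0008564090553844542 [ 0.44455172 -0.49967078  0.06200036]
```

```bash
python3 -m creep '[[-40,0,11,0,0,0,255],[-80,0,22,0,0,0,255],[-114,30,32,0,0,0,255],[-114,70,32,0,0,0,255],[-114,116,32,0,0,0,255]]'; python3 - <<'E'
from bench import robot
from h import *
for c,(x,y,w,h) in {"top":(245,185,150,115),"side":(270,205,130,110)}.items():
    s=robot.snapshot(c); im=s["color"]
    cv2.imwrite(f"pics/{c}1.png",cv2.resize(im[y:y+h,x:x+w],None,fx=5,fy=5,interpolation=cv2.INTER_CUBIC))
E
```

```text
time: 2.58
tool_pos: [0.538, 0.0466, 0.089]
ee_rot: [-1.569, 0.0, -1.83]
wrist_force: [0.4, 0.5, -0.1]
width: 0.0004
```

View pics/side1.png

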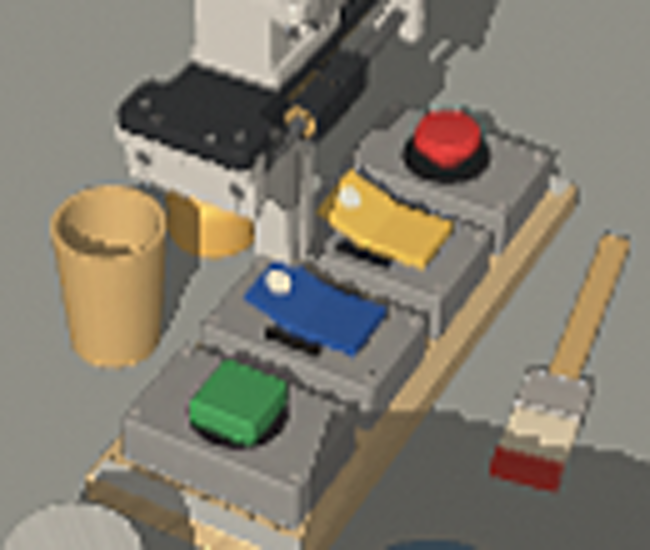

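View pics/top1.png

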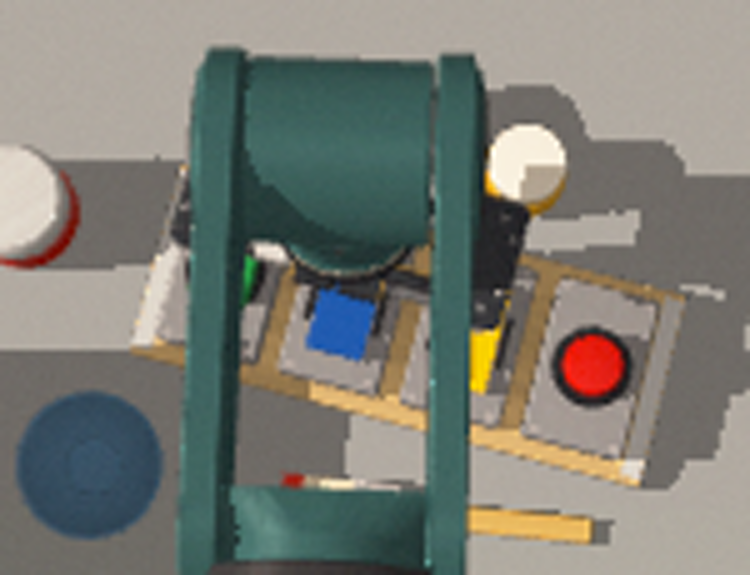

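```bash
python3 - <<'E'
from bench import robot
from h import *
s=robot.snapshot("side"); im=s["color"].copy()
o=robot.get_obs(); t=np.array(o["tool_pos"]); y=o["ee_rot"][2]
X=np.array([np.cos(y),np.sin(y),0]);Z=np.array([-np.sin(y),np.cos(y),0])
S=8; x0,y0=290,225
c=cv2.resize(im[y0:y0+65,x0:x0+75],None,fx=S,fy=S,interpolation=cv2.INTER_NEAREST)
def dot(P,col):
    p=(pix(s,P)-[x0,y0]+.5)*S; cv2.circle(c,tuple(int(v) for v in p),4,col,-1)
for a in(-12,12):
  for b in (-8,8): dot(t+X*a/1e3+Z*b/1e3,(0,0,255))
dot(t,(255,0,255)); dot([.537,.0478,.066],(0,255,0)); dot(t-[0,0,.023],(255,0,0))
cv2.imwrite("pics/side2.png",c)
E
```

```text
(no output)
```

View pics/side2.png

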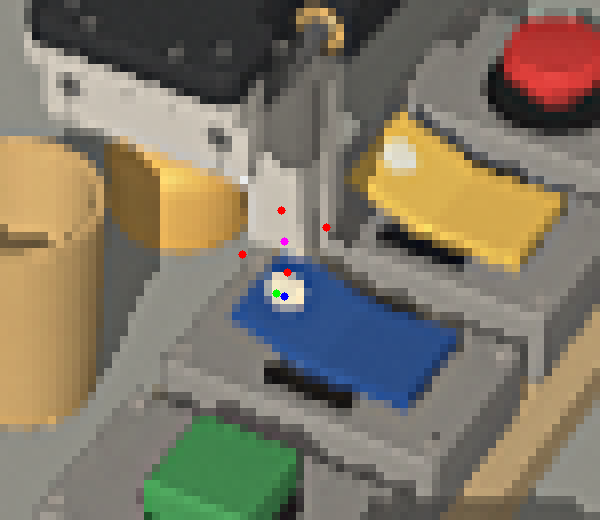

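The fingertip is right above the blue dot: the dot is at (286,290) in the zoom and the TCP dropped straight down lands at (284,296). Pressing in small steps.

```bash
python3 -m creep '[[0,10,0,0,0,0,255],[0,20,0,0,0,0,255],[0,24,0,0,0,0,255],[0,28,0,0,0,0,255],[0,31,0,0,0,0,255]]'
```

```text
time: 3.35
tool_pos: [0.5382, 0.0459, 0.0593]
ee_rot: [-1.568, 0.001, -1.831]
wrist_force: [1.9, -1.1, 3.0]
width: 0.0007
```

```bash
python3 -m creep '[[0,1,0,0,0,0,255],[0,2,0,0,0,0,255],[0,3,0,0,0,0,255],[0,3,0,0,0,0,255]]'
```

```text
time: 3.85
tool_pos: [0.5375, 0.046, 0.0571]
ee_rot: [-1.57, 0.0, -1.831]
wrist_force: [-1.0, 0.0, 9.0]
width: 0.0003
```

```bash
python3 -m creep '[[0,1,0,0,0,0,255],[0,2,0,0,0,0,255],[0,2,0,0,0,0,255]]'
```

```text
time: 4.22
tool_pos: [0.5375, 0.046, 0.057]
ee_rot: [-1.569, 0.0, -1.831]
wrist_force: [-4.3, -0.5, 15.6]
width: 0.0001
```

```bash
python3 -m creep '[[0,-40,0,0,0,0,255],[-38,-45,-12,0,0,0,255],[-76,-45,-23,0,0,0,255],[-76,-30,-23,0,0,0,255],[-76,-30,-23,0,0,0,255]]'; python3 - <<'E'
from bench import robot
from h import *
s=robot.snapshot("side"); im=s["color"].copy()
t=np.array(robot.get_obs()["tool_pos"]);print(t)
S=8; x0,y0=285,225
c=cv2.resize(im[y0:y0+75,x0:x0+85],None,fx=S,fy=S,interpolation=cv2.INTER_NEAREST)
for P,col in ((t,(255,0,255)),([t[0],t[1],.064],(255,0,0))):
    p=(pix(s,P)-[x0,y0]+.5)*S; cv2.circle(c,tuple(int(v) for v in p),4,col,-1)
cv2.imwrite("pics/side3.png",c)
E
```

```text
time: 4.85
tool_pos: [0.5321, 0.1248, 0.0805]
ee_rot: [-1.577, -0.003, -1.831]
wrist_force: [-0.7, -0.4, 0.7]
width: 0.0006
[0.53293341 0.1244759  0.08147124]
```

View pics/side3.png

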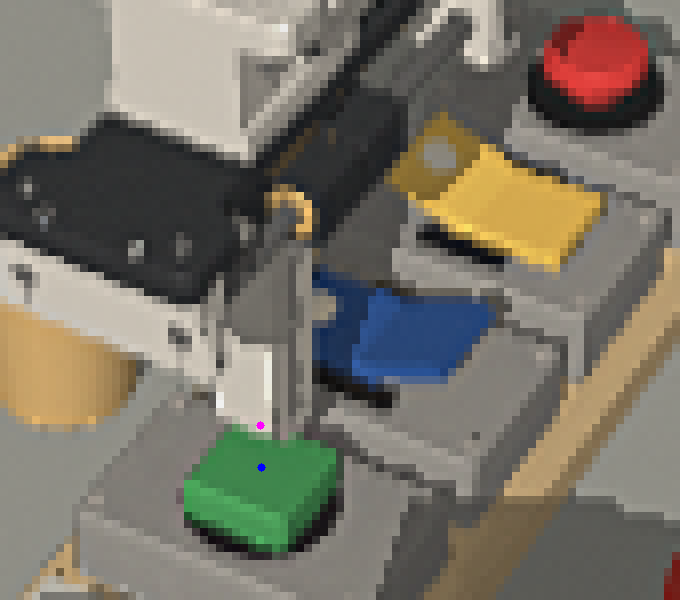

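The blue rocker's dotted half is now level, and the tool projects to the middle of the green key's top at (262,467).

```bash
python3 -m creep '[[0,10,0,0,0,0,255],[0,18,0,0,0,0,255],[0,22,0,0,0,0,255],[0,26,0,0,0,0,255],[0,28,0,0,0,0,255]]'
```

```text
time: 5.52
tool_pos: [0.5345, 0.1247, 0.0562]
ee_rot: [-1.571, -0.001, -1.831]
wrist_force: [-4.4, -2.6, 10.5]
width: 0.0005
```

```bash
python3 -m creep '[[0,1,0,0,0,0,255],[0,2,0,0,0,0,255],[0,3,0,0,0,0,255],[0,3,0,0,0,0,255]]'
```

```text
time: 6.02
tool_pos: [0.5346, 0.1247, 0.0561]
ee_rot: [-1.569, -0.001, -1.831]
wrist_force: [-7.1, -3.3, 17.2]
width: 0.0004
```

```bash
python3 -m creep '[[0,-45,0,0,0,0,255],[50,-50,8,0,0,0,255],[100,-50,16,0,0,0,255],[150,-50,23,0,0,0,255],[150,-36,23,0,0,0,255]]';python3 -m creep '[[0,0,0,0,0,0,255]]'; python3 - <<'E'
from bench import robot
from h import *
s=robot.snapshot("side"); im=s["color"].copy()
t=np.array(robot.get_obs()["tool_pos"]);print(t)
S=8; x0,y0=290,220
c=cv2.resize(im[y0:y0+75,x0:x0+85],None,fx=S,fy=S,interpolation=cv2.INTER_NEAREST)
for P,col in ((t,(255,0,255)),([t[0],t[1],.066],(255,0,0))):
    p=(pix(s,P)-[x0,y0]+.5)*S; cv2.circle(c,tuple(int(v) for v in p),4,col,-1)
cv2.imwrite("pics/side4.png",c)
E
```

```text
time: 6.65
tool_pos: [0.5191, -0.0283, 0.0894]
ee_rot: [-1.567, 0.0, -1.836]
wrist_force: [-0.0, -0.0, -0.5]
width: 0.0002
time: 6.78
tool_pos: [0.5171, -0.0249, 0.0867]
ee_rot: [-1.574, 0.001, -1.832]
wrist_force: [-0.5, -0.5, 0.3]
width: 0.0006
[ 0.51761815 -0.02446071  0.08739864]
```

View pics/side4.png

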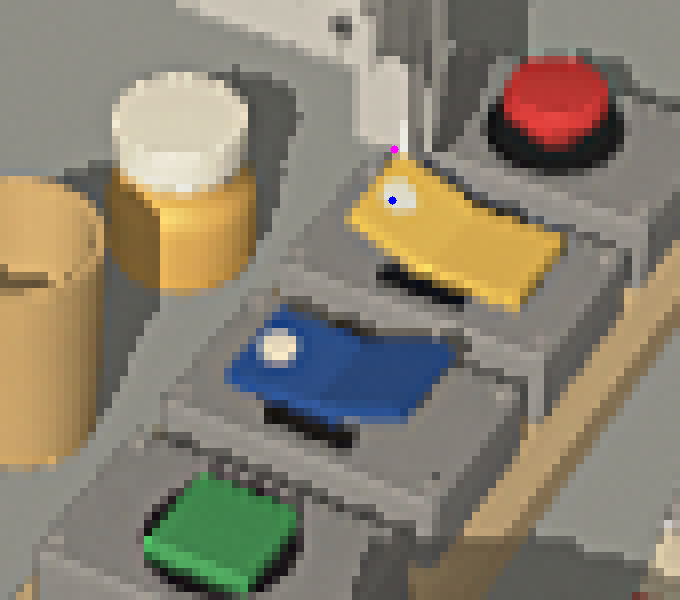

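The blue rocker is on and the green key is in. The tool is above the yellow dot (about (397,198) in the zoom; projected landing point (392,200)).

```bash
python3 -m creep '[[0,12,0,0,0,0,255],[0,20,0,0,0,0,255],[0,24,0,0,0,0,255],[0,28,0,0,0,0,255],[0,31,0,0,0,0,255]]'
```

```text
time: 7.45
tool_pos: [0.5186, -0.0256, 0.0577]
ee_rot: [-1.57, 0.0, -1.831]
wrist_force: [1.4, 0.7, 2.1]
width: 0.0004
```

```bash
python3 -m creep '[[0,1,0,0,0,0,255],[0,2,0,0,0,0,255],[0,3,0,0,0,0,255],[0,3,0,0,0,0,255]]'
```

```text
time: 7.95
tool_pos: [0.5186, -0.0256, 0.057]
ee_rot: [-1.569, 0.0, -1.831]
wrist_force: [-1.3, 0.2, 12.3]
width: 0.0003
```

The end stop is reached (57.0 mm, 12 N). Now I'll lift clear and check.

```bash
python3 -m creep '[[0,-40,0,0,0,0,255],[0,-90,0,0,0,0,255],[0,-140,0,0,0,0,255],[0,-140,-50,0,0,0,255],[0,-140,-100,0,0,0,255]]';python3 -m creep '[[0,0,-50,0,0,0,255],[0,0,-60,0,0,0,255],[0,0,-60,0,0,0,255]]'; python3 - <<'E'
from bench import robot
import cv2
for c,(x,y,w,h) in {"top":(225,175,180,130),"side":(250,205,160,120)}.items():
    im=robot.snapshot(c)["color"]; cv2.imwrite(f"pics/{c}5f.png",im)
    cv2.imwrite(f"pics/{c}5.png",cv2.resize(im[y:y+h,x:x+w],None,fx=4.4,fy=4.4))
    for n in ("lamp_press","fan_press","turn_press","dish","brush","paint_jar","bamboo_cup","lacquer_can"): print(c,n,[(r["p"],r["point"]) for r in robot.landmark_of(n,c)][:1])
E
```

```text
time: 8.57
tool_pos: [0.4198, 0.0003, 0.1942]
ee_rot: [-1.573, -0.001, -1.832]
wrist_force: [-1.0, -1.0, 0.5]
width: 0.0007
time: 8.95
tool_pos: [0.3632, 0.0156, 0.1942]
ee_rot: [-1.571, -0.0, -1.831]
wrist_force: [-0.4, -0.7, 0.2]
width: 0.0004
top lamp_press [(0.53, [0.5189, -0.0275, 0.0561])]
top fan_press [(0.55, [0.5399, 0.0481, 0.0542])]
top turn_press [(0.6, [0.5319, 0.1219, 0.0562])]
top dish [(0.9, [0.4146, 0.2015, -0.0022])]
top brush []
top paint_jar [(0.49, [0.5953, -0.0549, 0.0002])]
top bamboo_cup [(0.6, [0.6261, 0.0413, -0.0007])]
top lacquer_can [(0.88, [0.5721, 0.2547, -0.001])]
side lamp_press [(0.51, [0.5223, -0.0288, 0.0602])]
side fan_press [(0.83, [0.5393, 0.0437, 0.0584])]
side turn_press [(0.72, [0.5338, 0.1246, 0.0537])]
side dish []
side brush [(0.86, [0.3972, 0.0103, -0.0001])]
side paint_jar [(0.67, [0.6056, -0.0541, 0.0003])]
side bamboo_cup [(0.63, [0.6252, 0.0434, 0.0014])]
side lacquer_can [(0.92, [0.5735, 0.2557, -0.0046])]
```

View pics/side5.png

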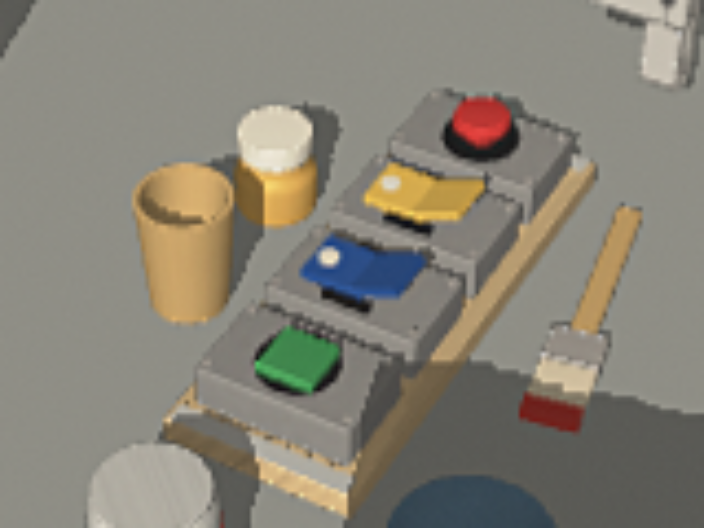

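View pics/top5f.png

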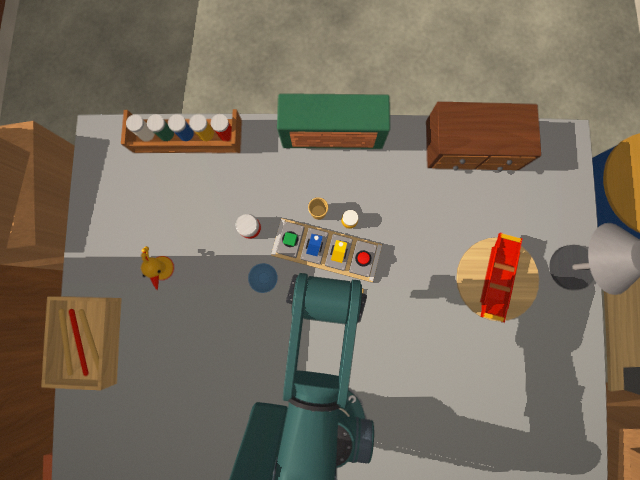

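Both rockers lie level with their dotted ends down (side zoom (390,183) and (330,257)), and the green key is sunk at (298,357). The red button is out, and the loose things are at their starting pixels. I'm handing in the job.

```bash
python3 - <<'E'
from bench import robot
print(robot.close_job())
E
```

```text
the job is handed in; nothing more can be done
None
```

I pressed the blue rocker, the green key and the yellow rocker in that order, each down to its end stop, then backed the arm off and handed the job in at about 9 s of the 38 s allowed. The hand-in returned no verdict.

| Switch | Height when pressed | Expected when on | Highest force read |
|---|---|---|---|
| Blue rocker (fan) | 57.0 mm | 57 mm | 16 N |
| Green key (turntable) | 56.1 mm | 56 mm | 17 N |
| Yellow rocker (lamp) | 57.0 mm | 57 mm | 12 N |

- **Switches:** The last pictures show both rockers level on the dotted side, the green key in and the red button out. The networks' heights for the three press points (54–60 mm) fit within their 4 mm accuracy.
- **Loose things:** All of them look to be at their starting places in the last pictures, and the arm was clear.
- **Not fully checked:** In the last look the brush was not found from the top camera, where the arm hid it, and the dish was not found from the side. Each was seen by the other camera. I judged the boat hull and phoenix head by eye in the top picture only. No checks disagreed.

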